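# Finish packing a rolling tote and draw out its tow handle

### The job

Finish packing the rolling ration tote: stand the yellow jar and the green carton upright on the floor of its empty middle bay, next to each other, and let go of them. Then squeeze the orange button in the tow handle's grip, draw the handle past its first stop to the second one, fully out, and finish while still holding the grip there, ready to roll the tote away. Leave the other packed goods in the tote and do not disturb the things standing on the table.

Things in the scene. Friction and masses are not known exactly. Their poses are not given: they have to be found in the camera images.
- tote: Low open blue-grey tote on four braked castors (does not move), 460 long (x) x 340 wide (y), walls 5 thick, rim 135 above the table. Origin on the table top under its middle, z up; -x is its handle end and the way the handle draws out. Inner floor 75 above the table. In the handle half, partitions 12 high make three bays, the middle one empty. The far half holds tins 78 high.
- bay (a point): Centre of the floor of the tote's empty middle bay (at x -155, y 0, 75 up in the tote's frame; axes as the tote's). The bay is 140 long (x) and 74 wide (y). The jar and the carton fit in a row along x, e.g. centred 35 on either side of this point. The side bays hold packs 22 high that leave 35 free beside the partitions, so fingers closing along y have room.
- jar_mid (a point): Middle (half-way up, 36 above its foot) of the yellow food jar with a red label and a cream lid: diameter 62, height 72, about 0.3 kg, standing on the table at the robot's right; z up along its axis. Its straight body reaches from near the foot to a little beyond half-way up.
- carton_mid (a point): Middle (half-way up, 33 above its foot) of the green food carton with a white band: square, 58 (x) x 58 (y) x 66 high, about 0.25 kg, standing on the table at the robot's right; x and y square to its sides, z up.
- grip: Black cross bar of the tow handle, 28 thick (x) x 150 long (y) x 26 high, on two aluminium tubes 14 thick at y +-55 that run into the tote. Origin at its centre, 58 above the table; axes as the tote's. Pushed in, it stands 100 clear of the tote's end. Pinched from above at its middle, fingers closing along x, one finger goes behind the bar, the other onto the button; 34 over both.
- release_face (a point): Centre of the outer face of the orange release button, 60 (y) x 20 high, in the middle of the grip's -x side; it stands 6 proud of the bar and moves with the handle.
- release (a joint): How far the release button is pressed, towards the tote: 0 out, 0.005 m fully in, at about 7 N (spring). Past about 0.0035 m the latch is drawn and the handle slides. It must stay pressed while the handle leaves a stop; if let out on the way, the latch drops in at the next stop.
- handle (a joint): How far the tow handle is drawn out: 0 pushed in and latched (3 mm of play), 0.12 m first stop, 0.24 m second stop, its full reach with a solid end. It slides level along the tote's -x with about 2 N of friction; nothing springs it back. With the button out it is locked at each stop.
- tin_blue: Food tin with a blue label, diameter 73, height 108, standing at the far side; leave it. Origin under its foot.
- tin_red: Food tin with a red label, diameter 73, height 108, standing at the far side; leave it. Origin under its foot.
- oil_jar: Brown jar with a red lid and a white label, diameter 72, height 100, at the robot's far right; leave it. Origin under its foot.
- bowl: Steel bowl, diameter 200, height 70, at the far right; leave it. Origin under its foot.
- cracker_box: Flat brown cracker box, 130 x 82 x 22 high, packed in the tote bay at +y of the empty one; leave it in place. Origin under its middle.
- biscuit_tin: Flat green and silver biscuit tin, 128 x 80 x 22 high, packed in the tote bay at -y of the empty one; leave it in place. Origin under its middle.
- tin_tray: Cardboard tray of sixteen blue tins, 285 x 308 x 78 high, packed in the far half of the tote; leave it in place. Origin under its middle.
- jar: The same jar; this origin is under its foot.
- carton: The same carton; this origin is under its foot.
Not all that is in view belongs to the job. Of the things that look like the jar, take the one that is farthest from the robot's base at the start. What is shaped like the carton but purple is not meant.

How it is judged:
On the way, in this order (a step that is already met when the one before it is completed fails the run):
1. the jar and the carton stand in the tote's middle bay, let go (x of jar_mid in the frame of tote between -0.215 and -0.095 m and y of jar_mid in the frame of tote between -0.02 and 0.02 m and z of jar_mid in the frame of tote between 0.103 and 0.119 m and angle between each of jar_mid, carton_mid's own z axis and vertical below 0.15 rad and x of carton_mid in the frame of tote between -0.215 and -0.095 m and y of carton_mid in the frame of tote between -0.02 and 0.02 m and z of carton_mid in the frame of tote between 0.1 and 0.116 m and contact force between the fingers and jar below 0.3 N and contact force between the fingers and carton below 0.3 N), for 0.2 s.
2. the tow handle is held by its grip at the second stop (value of joint handle above 0.231 m and contact force between the fingers and grip above 3 N), for 0.3 s.
At the end, for the whole second after the job is handed in: Jar and carton stand upright (within 0.15 rad) on the floor of the middle bay, mid-points within 8 mm of seated height; the tow handle is at its second stop (drawn out over 0.231 m of 0.24), at rest, with the fingers still on its grip (over 3 N) (all of step 2 and x of jar_mid in the frame of tote between -0.215 and -0.095 m and y of jar_mid in the frame of tote between -0.02 and 0.02 m and z of jar_mid in the frame of tote between 0.103 and 0.119 m and angle between each of jar_mid, carton_mid's own z axis and vertical below 0.15 rad and x of carton_mid in the frame of tote between -0.215 and -0.095 m and y of carton_mid in the frame of tote between -0.02 and 0.02 m and z of carton_mid in the frame of tote between 0.1 and 0.116 m and velocity of joint handle between -0.02 and 0.02 m/s); the arm keeps its last pose, push and grip.
It fails at once if a bystander on the table is pushed more than 30 mm or tipped (distance of any of tin_blue, tin_red, oil_jar, bowl from where it was at the start of the episode above 0.03 m or angle between any of tin_blue, tin_red, oil_jar, bowl's own z axis and vertical above 0.35 rad).
It fails at once if goods already packed in the tote are moved more than 30 mm or tipped (distance of any of cracker_box, biscuit_tin, tin_tray from where it was at the start of the episode above 0.03 m or angle between any of cracker_box, biscuit_tin, tin_tray's own z axis and vertical above 0.35 rad).
It also fails if it takes over 64 s, if anything falls off the work surface, if the arm or the gripper's body presses on something with over 40 N, if the wrist force passes 120 N, or if a joint passes its speed limit or range.

### The arm

A 6-joint arm with a two-finger parallel gripper is mounted at the origin on the work surface. World frame = base frame: x ahead of the robot, y to its left, z up, the work surface at z = 0. Lengths are in m, angles in rad, forces in N, time in s.
With the tool pointing down it reaches from about 0.25 to 0.775 m from the base axis. Payload 4 kg.
Tool frame: the origin (TCP) lies where the fingers leave the gripper's body, on its centre line; the fingertips stand 97 mm ahead of it and the grasp point (between the pads) lies 78 mm ahead of it; z points along the fingers, x is the direction in which the jaws open and shut, and the axes are right-handed (so a half turn about z gives the same grasp; the last joint's range is limited). The gripper opens to 94 mm and grips with 3 to 60 N. Pads are 16 mm wide; open, the fingers measure 119 mm over their backs; the gripper's body (75 mm by 177 mm) begins 78 mm behind the grasp point.
Start: joints at [-1.358, 0.087, 1.371, -0, 1.684, -0.103], TCP at [0.171, -0.523, 0.303] pointing down, gripper open.
Joint ranges: [-3.1, 3.1], [-0.76, 2.03], [0.27, 2.55], [-1.08, 4.22], [0.17, 2.65], [-2.57, 2.57]. Speed limits (rad/s): [2.79, 2.79, 3.14, 3.14, 3.14, 3.14].

### API

Orientations are given as [roll, pitch, yaw] about the fixed x, y, z axes, in that order (R = Rz(yaw) Ry(pitch) Rx(roll)).
In Python, from bench import * gives the robot as it stands.
- The arm moves only by the tool jog_arm, never from a script. Its argument "moves" is a list of rows, each a list of 7 numbers: the turn, a rotation vector about the world's x, y, z in rad, then the shift along the world's x, y, z in mm, then the finger opening in mm, from 0 to 94. In form: [[rx, ry, rz, tx, ty, tz, fingers], ...]. A call has 1 to 12 rows; each row shifts and turns the commanded pose from where the row before left it; what a row does not reach is not made up. A row lasts 1/8 s, in which the tool goes at most 62.5 mm and 10.7 degrees, less where a joint would pass 70% of its speed; a pose out of reach is approached as far as the arm can. A call is refused whole if a number of a shift passes 62.5 or a number of a turn 0.188, either way. A call with a gripper value outside its range is refused whole. The fingers move at their own pace and stop on an object; the grip force is fixed at half the most. Time passes only in rows, so rows that do not move let the fingers close. It gives the time, the measured TCP pose, the force and the opening at its end, in the units of the state.
- get_obs(): the state, without advancing time (a new reading comes with each control period).
- snapshot(name): name is "scene" or "top" or "wrist"; returns the picture (480x640x3 uint8, red, green, blue); there is no depth.
- get_calibration(name): a dict with "camera_matrix" (3x3 intrinsics, pixels), "k1" (the pictures are not rectified: a ray, as slopes to the right and down, at radius r is drawn at 1 + k1 r^2 times it, then the intrinsics apply), "R" (3x3) and "t" (3): a world point X has camera coordinates R X + t. Camera axes: x right, y down, z forward; pixel columns grow to the right and rows downward; lengths in m; the calibration is good to about 2 mm. A picture is of the moment at which its call begins: read the wrist's pose just before it. get_calibration takes no time and is no camera call; for the wrist camera it gives the pose at the moment of the call.
- close_job(): hands the job in, once; it reports no verdict.
Trained networks look in the newest picture that a camera, given by its name, has taken for a name from the list of things; names that differ only in an ending like _2 or _b are one class to them, and where a whole thing is asked for, a point or a joint stands for the part that bears it (a point fixed in the world has none). Each returns a list of dicts, best first, with "conf" (0 to 1); they miss things now and then, are a little off and sometimes report something else, mostly with a low value. They report only what shows in the picture. A call takes as long as a camera call. They do not tell look-alikes from the thing itself.
- look_for(label, camera): "bbox" ([left, top, right, bottom] in pixels, round what is visible of it).
The state is a dict: "time": time; "joint_positions": joint angles; "qvel": joint speeds; "joint_torque": joint torques, N m; "tool_pos": TCP position; "ee_rot": TCP orientation; "wrist_force": force on the tool from outside, world axes, zero at the start; "wrist_torque": the same for the moment, N m; "width": finger opening in m.
Only numpy, scipy, OpenCV 4.12 (cv2) and the standard library are available. Lean on these libraries where they do the work, as an engineer would, in place of code of your own. Each camera call takes 0.05 s, during which the arm holds its last target.

## Working session

There is one attempt and no reset: what is moved stays moved. The work goes in short steps, Python scripts to look and compute and a tool call to move; the robot and the scene stay as the last step left them, time stands still between calls to the robot, and variables do not carry over. Pictures are saved under pics/ and viewed, and the job is handed in when it is done.

Besides the shell and the picture viewer there is one more tool, called after ">>>" by a JSON object that holds its "fn" and its "kwargs", one argument or row to a line. jog_arm: Moves the arm, as the interface text tells. Its arguments: {"type":"object","properties":{"moves":{"type":"array","items":{"type":"array","items":{"type":"number"}}}},"required":["moves"]}

```bash
ls; mkdir -p pics; cat > h.py <<'E'
from bench import *
import numpy as np, cv2
def snap(n,f):
    im=snapshot(n); cv2.imwrite('pics/'+f,im[:,:,::-1]); return im
def ray(c,u,v):
    K=np.array(c['camera_matrix']);R=np.array(c['R']);t=np.array(c['t'])
    xd=np.array([(u-K[0,2])/K[0,0],(v-K[1,2])/K[1,1]])
    x=xd.copy()
    for _ in range(30): x=xd/(1+c['k1']*(x@x))
    return -R.T@t, R.T@np.array([x[0],x[1],1.])
def at(c,u,v,z):
    o,d=ray(c,u,v); return o+d*(z-o[2])/d[2]
def proj(c,X):
    K=np.array(c['camera_matrix']);p=np.array(c['R'])@np.array(X)+np.array(c['t'])
    x=p[:2]/p[2]; x=x*(1+c['k1']*(x@x)); return K[:2,:2]@x+K[:2,2]
E
python3 - <<'E'
from h import *
for n in ['scene','top','wrist']:
    snap(n,n+'0.png')
    c=get_calibration(n); print(n,c)
    for l in ['jar','carton','grip','release_face','tote','oil_jar','biscuit_tin','cracker_box','bowl','tin_red','tin_blue']:
        print(l,[(np.round(d['bbox']),round(d['conf'],2)) for d in look_for(l,n)])
print(get_obs())
E
```

```text
pics
scene {'camera_matrix': array([[620.38196734,   0.        , 324.68858603],
       [  0.        , 620.38196734, 232.70311714],
       [  0.        ,   0.        ,   1.        ]]), 'k1': -0.22060454394322265, 'R': array([[-0.50859794,  0.86099142,  0.00468015],
       [ 0.65155116,  0.38842113, -0.65162114],
       [-0.56285808, -0.32836381, -0.75853015]]), 't': array([ 0.29816849, -0.3155051 ,  2.19623142])}
jar [(array([265., 165., 284., 191.]), 0.97), (array([227., 182., 250., 210.]), 0.83)]
carton [(array([283., 182., 310., 216.]), 0.74), (array([321., 177., 347., 206.]), 0.72), (array([342., 223., 392., 262.]), 0.62)]
grip [(array([342., 222., 392., 268.]), 0.84), (array([220., 132., 245., 169.]), 0.65)]
release_face []
tote [(array([341., 196., 566., 368.]), 0.82)]
oil_jar [(array([218., 134., 240., 168.]), 0.76)]
biscuit_tin [(array([379., 268., 433., 300.]), 0.69)]
cracker_box [(array([405., 213., 457., 249.]), 0.95)]
bowl [(array([157., 149., 218., 195.]), 0.73), (array([260., 259., 285., 297.]), 0.22), (array([205., 218., 234., 260.]), 0.16)]
tin_red [(array([256., 259.,
[... 1731 characters left out ...]
 []
tin_red []
tin_blue []
{'time': 1.8, 'joint_positions': array([-1.35810992e+00,  8.72237743e-02,  1.37066905e+00, -6.91279877e-06,
        1.68362231e+00, -1.03122174e-01]), 'qvel': array([ 0.00058083, -0.00069923,  0.00073376,  0.0003789 , -0.00137472,
       -0.0010928 ]), 'joint_torque': array([-1.14480986e-05, -3.40031290e+01, -3.02588403e+01,  7.18643074e-02,
        2.38182920e-02, -9.53710241e-06]), 'tool_pos': array([ 0.17080767, -0.52282193,  0.30270859]), 'ee_rot': array([ 3.14157784e+00, -7.64000680e-05, -1.25498853e+00]), 'wrist_force': array([-0.25817986,  0.09098013,  0.63662381]), 'wrist_torque': array([ 0.01646855, -0.04507122,  0.03804948]), 'width': 0.09410301284567942}
```

View pics/top0.png

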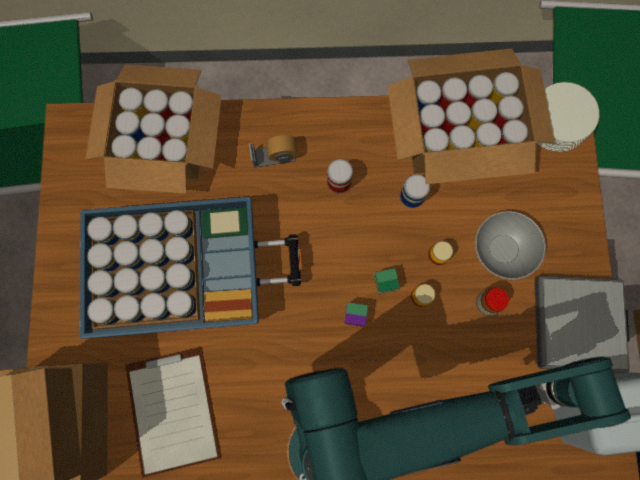

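View pics/scene0.png

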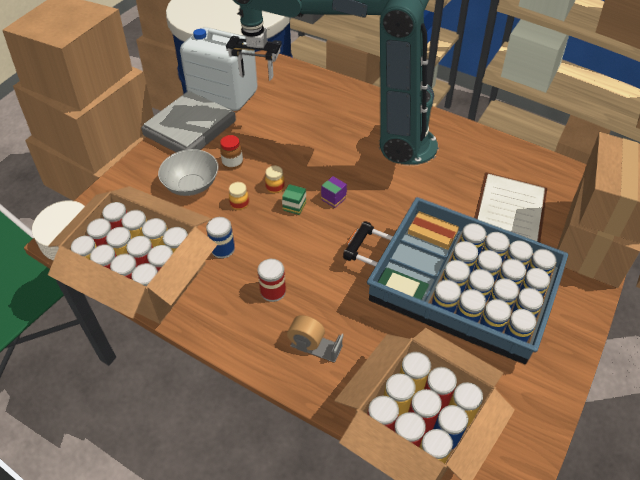

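View pics/wrist0.png

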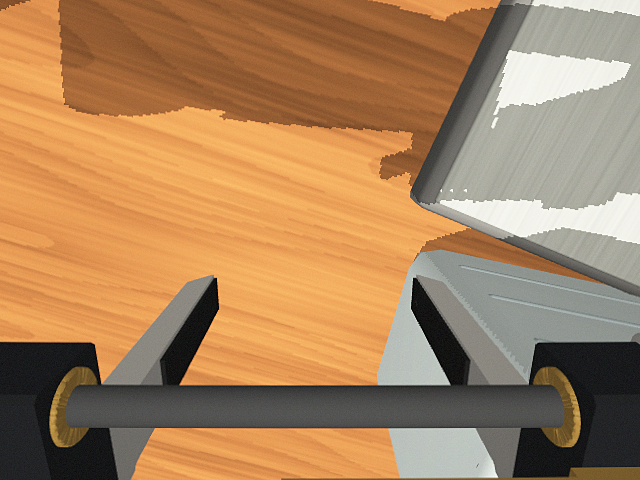

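```bash
python3 - <<'E'
from h import *
c=get_calibration('top'); im=cv2.imread('pics/top0.png')
P=lambda u,v,z:np.round(at(c,u,v,z),4)
for n,u,v,z in [('jarA lid',442,252,.072),('jarB lid',424.5,294.5,.072),('carton top',388,281,.066)]:
    p=P(u,v,z);print(n,p,np.hypot(p[0],p[1]))
# zoom crops
def crop(f,u0,v0,w,h,s,o):
    i=cv2.imread(f)[v0:v0+h,u0:u0+w]; cv2.imwrite(o,cv2.resize(i,None,fx=s,fy=s,interpolation=cv2.INTER_CUBIC))
crop('pics/top0.png',340,230,125,95,6,'pics/z1.png')
crop('pics/top0.png',190,190,130,150,4,'pics/z2.png')
crop('pics/scene0.png',215,155,150,75,5,'pics/z3.png')
crop('pics/scene0.png',335,190,240,180,3,'pics/z4.png')
E
```

```text
jarA lid [ 0.5394 -0.3436  0.072 ] 0.6395414920081417
jarB lid [ 0.4192 -0.2863  0.072 ] 0.5076379910920774
carton top [ 0.4609 -0.1862  0.066 ] 0.4970907864766757
```

View pics/z1.png

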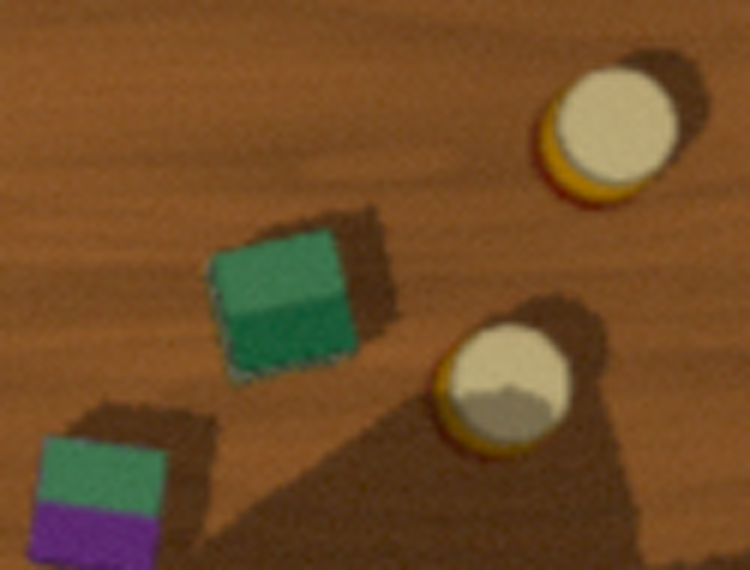

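View pics/z2.png

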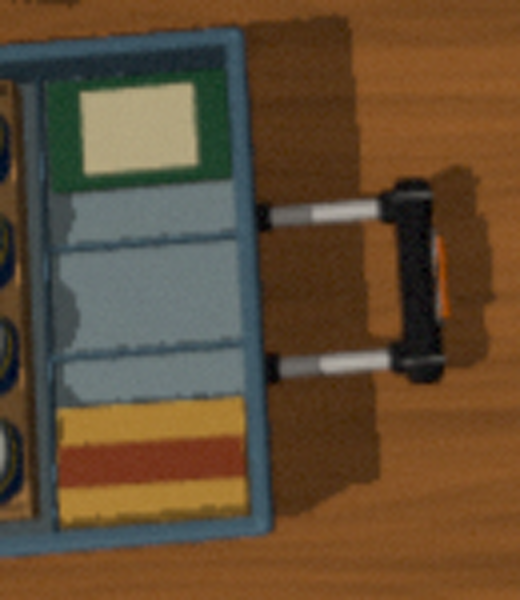

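View pics/z3.png

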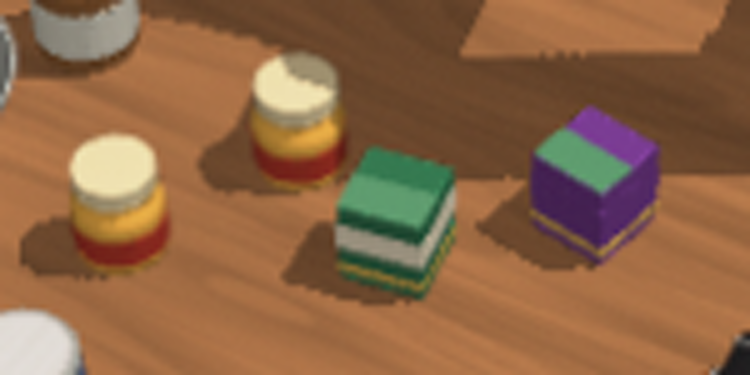

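View pics/z4.png

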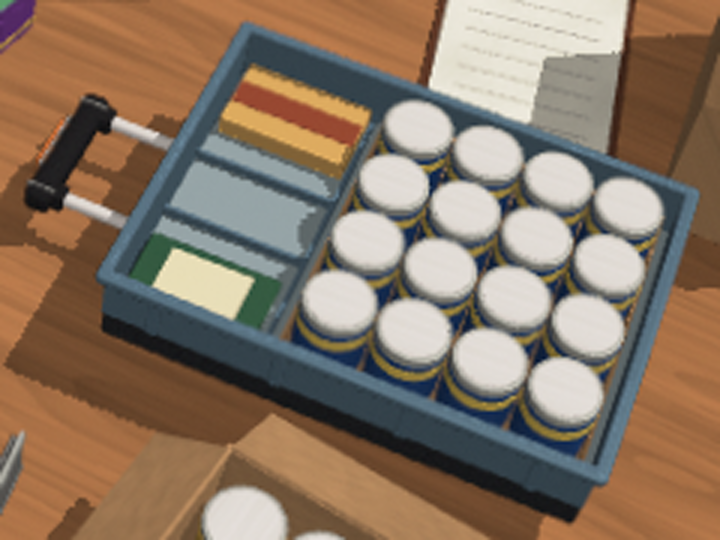

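```bash
python3 - <<'E'
from h import *
from scipy.optimize import least_squares
T=get_calibration('top');S=get_calibration('scene')
o=[(T,250.25,197.5,-230,-170),(T,257.5,322.5,-230,170),(T,82,209,230,-170),(T,82,336,230,170),
(S,418,199,-230,170),(S,567.3,253.3,230,170),(S,535,350,230,-170),(S,368.3,282.7,-230,-170)]
def W(p,x,y,z):
    cc,s=np.cos(p[2]),np.sin(p[2]); return np.array([p[0]+cc*x-s*y,p[1]+s*x+cc*y,z])
f=lambda p,o=o:np.concatenate([proj(k,W(p,x/1e3,y/1e3,.135))-[u,v] for k,u,v,x,y in o])
for sel in (o,o[:4],o[4:]):
    r=least_squares(f,[.5,.25,1.57],args=(sel,)); print(r.x,np.round(r.fun,1))
r=least_squares(f,[.5,.25,1.57],args=(o,));p=r.x
print('bay',W(p,-.155,0,.075),'grip',W(p,-.23-.1-.014-0,0,.058))
# overlay
im=cv2.imread('pics/top0.png')
for x,y,z in [(-155,0,75),(-225,37,87),(-225,-37,87),(-85,37,87),(-85,-37,87),(-344,0,71),(-344,75,71),(-344,-75,71),(-155,57,97),(-155,-57,97)]:
    q=proj(T,W(p,x/1e3,y/1e3,z/1e3)); print(x,y,z,np.round(q,1)); cv2.circle(im,tuple(int(round(a*8)) for a in q),8,(0,0,255),-1,shift=3)
cv2.imwrite('pics/ov.png',cv2.resize(im[180:350,180:320],None,fx=4,fy=4,interpolation=cv2.INTER_CUBIC))
E
```

```text
[0.51323694 0.42183605 1.62329195] [-1.7  1.  -2.4 -2.5  1.4  2.1  0.5 -1.8 -0.5 -0.2 -1.7  1.3 -0.3 -1.5
  1.2 -1.8]
[0.51203603 0.42031564 1.62136139] [-1.   1.6 -2.  -1.9  2.1  2.3  0.9 -1.5]
[0.51512538 0.42342643 1.62599897] [-0.5  0.5 -1.4  1.7  0.3 -0.8  1.4 -0.8]
bay [0.52137003 0.26704958 0.075     ] grip [0.53128714 0.07830994 0.058     ]
-155 0 75 [228.1 263.7]
-225 37 87 [252.9 274. ]
-225 -37 87 [251.5 248.3]
-85 37 87 [203.1 277.9]
-85 -37 87 [202.2 252.1]
-344 0 71 [294.5 258.8]
-344 75 71 [296.2 284.8]
-344 -75 71 [292.7 233.2]
-155 57 97 [227.7 282.5]
-155 -57 97 [225.9 242.6]
```

View pics/ov.png

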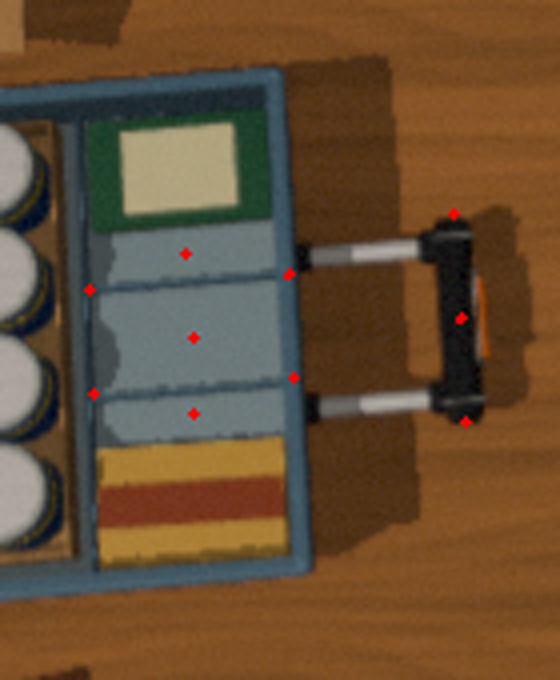

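>>> {"fn": "jog_arm", "kwargs": {
  "moves": [
    [0, 0, 0.163, 40, 20, 0, 94],
    [0, 0, 0.163, 46, 22, 0, 94],
    [0, 0, 0.163, 46, 22, 0, 94],
    [0, 0, 0.163, 46, 22, 0, 94],
    [0, 0, 0.163, 46, 22, 0, 94],
    [0, 0, 0.163, 46, 22, 0, 94],
    [0, 0, 0.163, 46, 22, 0, 94],
    [0, 0, 0.163, 46, 22, 0, 94],
    [0, 0, 0, 0, 0, 0, 94]
  ]
}}

```text
time: 2.92
tool_pos: [0.5354, -0.3467, 0.3017]
ee_rot: [-3.14, 0.0, 0.054]
wrist_force: [0.7, 0.3, 0.6]
width: 0.0937
```

```bash
python3 - <<'E'
from h import *
o=get_obs();print(o['time'],o['tool_pos'],o['ee_rot'])
c=get_calibration('wrist'); snap('wrist','w1.png')
print(look_for('jar','wrist'),look_for('carton','wrist'))
for X in [(.539,-.344,.072),(.461,-.186,.066)]: print(proj(c,X))
R=np.array(c['R']);print(-R.T@c['t'],R)
E
```

```text
2.925 [ 0.5353842  -0.34667577  0.30169041] [-3.14029326e+00  2.01798505e-04  5.39407037e-02]
[{'bbox': [133.7, 106.2, 228.5, 182.1], 'conf': 0.81}, {'bbox': [290.4, 179.5, 359.2, 261.3], 'conf': 0.79}] [{'bbox': [186.4, 0.0, 281.5, 61.9], 'conf': 0.69}]
[319.68746711 224.81557962]
[222.56054047   0.71330261]
[ 0.53083813 -0.26756153  0.38237292] [[ 9.98510591e-01  5.45576035e-02 -2.58974069e-04]
 [ 5.26218940e-02 -9.61808252e-01  2.68618359e-01]
 [ 1.44060905e-02 -2.68231904e-01 -9.63246651e-01]]
```

View pics/w1.png

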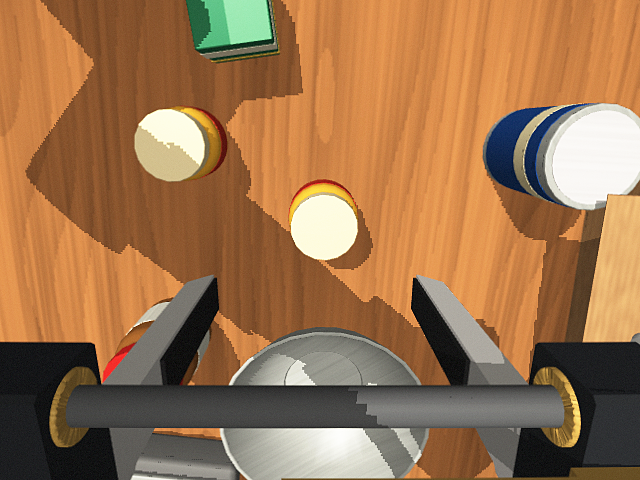

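```bash
python3 - <<'E'
from h import *
c=get_calibration('wrist')
print(at(c,324.5,227,.072), at(c,324.5-34,227,.072)[0]-at(c,324.5+34,227,.072)[0])
for u,v in [(195,53),(272,40)]: print(at(c,u,v,.066))
S=get_calibration('scene'); T=get_calibration('top')
# zoom3 scale5 off (215,155): jarA lid ellipse center (114,165)
print('scene',at(S,215+114/5,155+165/5,.072),'top',at(T,340+617/6,230+126/6,.072))
# finger tips predicted centre
print(proj(c,(0.5354,-0.3467,0.3017-.097)))
E
```

```text
[ 0.53976194 -0.34869291  0.072     ] -0.05449545274878509
[ 0.43807743 -0.22355137  0.066     ]
[ 0.49424653 -0.21223123  0.066     ]
scene [ 0.54450394 -0.34369659  0.072     ] top [ 0.54219932 -0.34612221  0.072     ]
[322.02698286 290.60158643]
```

>>> {"fn": "jog_arm", "kwargs": {
  "moves": [
    [0, 0, 0, 6, -1, -40, 94],
    [0, 0, 0, 0, 0, -45, 94],
    [0, 0, 0, 0, 0, -45, 94],
    [0, 0, 0, 0, 0, -35, 94],
    [0, 0, 0, 0, 0, -21, 94],
    [0, 0, 0, 0, 0, 0, 94]
  ]
}}

```text
time: 3.82
tool_pos: [0.5365, -0.3502, 0.1146]
ee_rot: [-3.139, 0.004, 0.046]
wrist_force: [0.4, 0.7, -0.0]
width: 0.0941
```

>>> {"fn": "jog_arm", "kwargs": {
  "moves": [
    [0, 0, 0, 0, 0, 0, 50],
    [0, 0, 0, 0, 0, 0, 50],
    [0, 0, 0, 0, 0, 0, 50],
    [0, 0, 0, 0, 0, 0, 50],
    [0, 0, 0, 0, 0, 0, 50]
  ]
}}

```text
time: 4.45
tool_pos: [0.54, -0.3501, 0.1182]
ee_rot: [3.14, -0.003, 0.049]
wrist_force: [2.3, -0.1, 3.1]
width: 0.0612
```

```bash
python3 - <<'E'
from h import *
for i in range(2):
    o=get_obs();print(o['time'],o['tool_pos'],o['ee_rot'],o['width'],o['wrist_force'])
    snap('wrist',f'w2{i}.png')
E
```

```text
4.45 [ 0.53997544 -0.35005873  0.11817473] [ 3.13987971 -0.00348777  0.04921466] 0.06123534297472296 [ 2.3224602  -0.09362103  3.05546834]
4.5 [ 0.53996944 -0.35005279  0.11817016] [ 3.13989475 -0.00343695  0.04922672] 0.06133820477433673 [3.89312563 0.25620465 3.29320644]
```

View pics/w21.png

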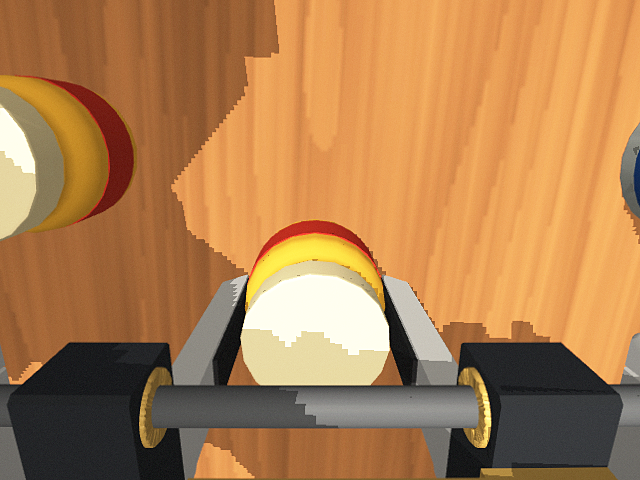

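>>> {"fn": "jog_arm", "kwargs": {
  "moves": [
    [0, 0, 0, 0, 0, 30, 50],
    [0, 0, 0, 0, 0, 50, 50],
    [0, 0, 0, 0, 0, 55, 50],
    [0, 0, 0, 0, 30, 50, 50],
    [0, 0, 0, -2, 55, 20, 50],
    [0, 0, 0, -2, 60, 0, 50],
    [0, 0, 0, -2, 60, 0, 50],
    [0, 0, 0, -2, 60, 0, 50],
    [0, 0, 0, -2, 60, 0, 50],
    [0, 0, 0, -2, 60, 0, 50],
    [0, 0, 0, -2, 60, 0, 50],
    [0, 0, 0, -2, 60, 0, 50]
  ]
}}

```text
time: 6.05
tool_pos: [0.5215, 0.1564, 0.3194]
ee_rot: [3.139, 0.005, 0.048]
wrist_force: [0.0, -0.3, -2.7]
width: 0.0612
```

>>> {"fn": "jog_arm", "kwargs": {
  "moves": [
    [0, 0, 0, 0, 20, 0, 50],
    [0, 0, 0, 0, 0, 0, 50],
    [0, 0, 0, 0, 0, 0, 50]
  ]
}}

```text
time: 6.42
tool_pos: [0.5228, 0.1736, 0.3209]
ee_rot: [3.14, 0.002, 0.047]
wrist_force: [-0.4, -1.2, -3.7]
width: 0.0609
```

```bash
python3 - <<'E'
from h import *
o=get_obs();print(o['time'],o['tool_pos'],o['ee_rot'],o['width'],o['wrist_force'])
c=get_calibration('wrist');im=snap('wrist','w3.png')
snap('top','t3.png')
R=np.array(c['R']);print(-R.T@c['t'])
E
```

```text
6.425 [0.52283446 0.1736032  0.32085371] [3.13977741e+00 1.79989430e-03 4.72231980e-02] 0.0609348817004955 [-0.41463188 -1.16329384 -3.66515227]
[0.51893409 0.25298766 0.40130721]
```

View pics/w3.png

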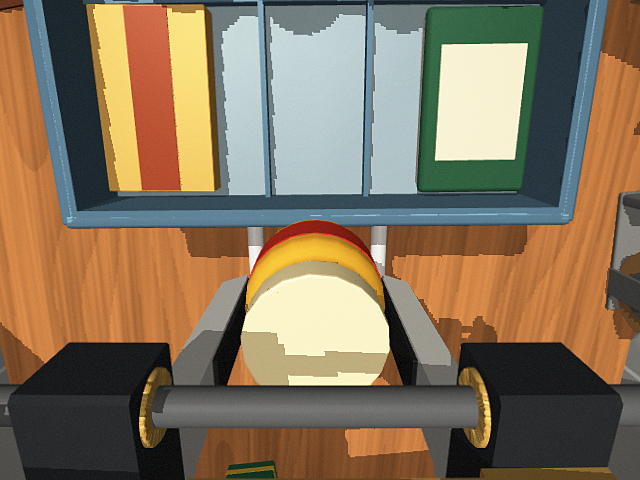

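```bash
python3 - <<'E'
from h import *
c=get_calibration('wrist')
a=at(c,66,226,.135);b=at(c,571,222,.135);print(a,b,np.linalg.norm(b-a),(a+b)/2)
d=b-a;print('tote yaw', np.arctan2(d[1],d[0])+np.pi/2)
for u,v,z in [(268,193,.087),(367,192,.087),(266,5,.087),(370,5,.087),(318,195,.075)]: print(u,v,at(c,u,v,z))
im=cv2.imread('pics/w3.png')[0:240,200:440];cv2.imwrite('pics/z5.png',cv2.resize(im,None,fx=2.5,fy=2.5,interpolation=cv2.INTER_CUBIC))
E
```

```text
[0.35027622 0.17724142 0.135     ] [0.69856528 0.19653252 0.135     ] 0.34882290441427544 [0.52442075 0.18688697 0.135     ]
tote yaw 1.6261279628358802
268 193 [0.48441013 0.19842567 0.087     ]
367 192 [0.562833   0.20292536 0.087     ]
266 5 [0.48078261 0.33234858 0.087     ]
370 5 [0.5541402  0.33579512 0.087     ]
318 195 [0.52432354 0.19662874 0.075     ]
```

View pics/z5.png

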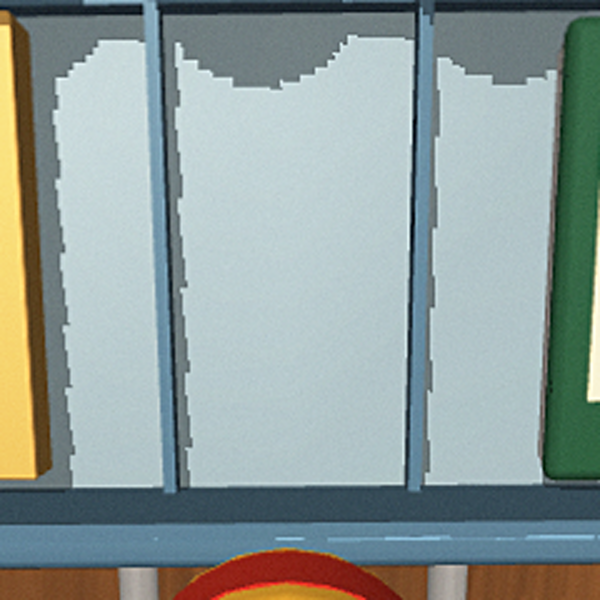

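```bash
python3 - <<'E'
from h import *
c=get_calibration('wrist');p=get_obs()['tool_pos']
for v in (325,335): print(at(c,315,v,p[2]-.078+.032)-p)
E
```

```text
[-0.0006896   0.01161994 -0.046     ]
[-0.00050447  0.0077066  -0.046     ]
```

```bash
python3 - <<'E'
from h import *
c=get_calibration('wrist');p=get_obs()['tool_pos']
for dy in (0,.003,.006,.009):
  for h in (.032,.036):
    q=np.array([proj(c,p+[.0275*np.cos(a),dy+.0275*np.sin(a),-.078+h]) for a in np.linspace(0,6.28,90)])
    i=q[:,0].argmin();j=q[:,0].argmax();print(dy,h,q[i].round(),q[j].round(),'top',q[:,1].min().round())
im=cv2.imread('pics/w3.png')[210:400,220:410];cv2.imwrite('pics/z6.png',cv2.resize(im,None,fx=3,fy=3,interpolation=cv2.INTER_CUBIC))
E
```

```text
0 0.032 [239. 348.] [392. 353.] top 283.0
0 0.036 [237. 355.] [394. 359.] top 288.0
0.003 0.032 [239. 341.] [393. 345.] top 275.0
0.003 0.036 [237. 347.] [395. 351.] top 279.0
0.006 0.032 [239. 333.] [394. 338.] top 266.0
0.006 0.036 [236. 339.] [396. 344.] top 270.0
0.009 0.032 [239. 326.] [395. 330.] top 258.0
0.009 0.036 [236. 332.] [397. 336.] top 262.0
```

View pics/z6.png

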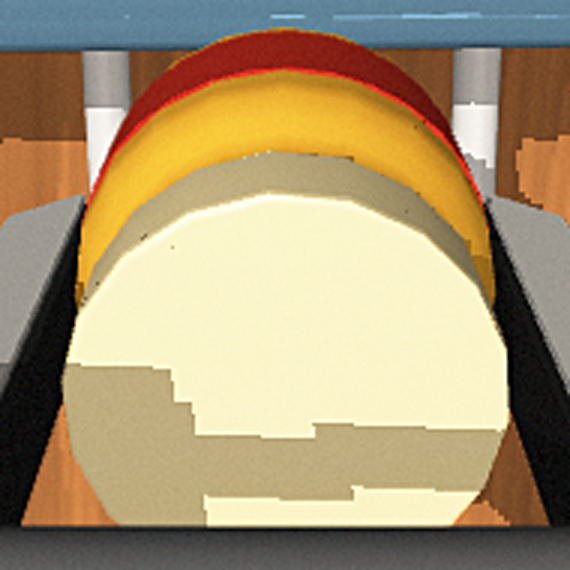

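>>> {"fn": "jog_arm", "kwargs": {
  "moves": [
    [0, 0, 0, -2, 50, 0, 50],
    [0, 0, 0, -2, 50, 0, 50],
    [0, 0, 0, 0, 25, 0, 50],
    [0, 0, 0, 0, 0, -30, 50],
    [0, 0, 0, 0, 0, -30, 50],
    [0, 0, 0, 0, 0, -25, 50],
    [0, 0, 0, 0, 0, -15, 50],
    [0, 0, 0, 0, 0, 0, 50],
    [0, 0, 0, 0, 0, 0, 50]
  ]
}}

```text
time: 7.65
tool_pos: [0.5195, 0.3, 0.2232]
ee_rot: [-3.141, -0.002, 0.048]
wrist_force: [-0.7, 0.2, -2.5]
width: 0.0605
```

>>> {"fn": "jog_arm", "kwargs": {
  "moves": [
    [0, 0, 0, 0, -1, -12, 50],
    [0, 0, 0, 0, 0, -10, 50],
    [0, 0, 0, 0, 0, -4, 50],
    [0, 0, 0, 0, 0, 0, 50],
    [0, 0, 0, 0, 0, 0, 50]
  ]
}}

```text
time: 8.28
tool_pos: [0.519, 0.2993, 0.196]
ee_rot: [-3.141, -0.001, 0.049]
wrist_force: [-1.0, -0.0, -3.1]
width: 0.0611
```

>>> {"fn": "jog_arm", "kwargs": {
  "moves": [
    [0, 0, 0, 0, 0, -2, 50],
    [0, 0, 0, 0, 0, -1, 50],
    [0, 0, 0, 0, 0, 0, 50],
    [0, 0, 0, 0, 0, 0, 50]
  ]
}}

```text
time: 8.78
tool_pos: [0.5189, 0.2993, 0.1932]
ee_rot: [-3.141, -0.001, 0.049]
wrist_force: [-0.5, 0.1, -0.1]
width: 0.0612
```

>>> {"fn": "jog_arm", "kwargs": {
  "moves": [
    [0, 0, 0, 0, 0, 0, 75],
    [0, 0, 0, 0, 0, 0, 90],
    [0, 0, 0, 0, 0, 0, 90],
    [0, 0, 0, 0, 0, 20, 90],
    [0, 0, 0, 0, 0, 50, 90],
    [0, 0, 0, 0, 0, 50, 90],
    [0, 0, 0, 0, -60, 0, 90],
    [0, 0, 0, 0, -60, 0, 94],
    [0, 0, 0, 0, 0, 0, 94]
  ]
}}

```text
time: 9.9
tool_pos: [0.5191, 0.1759, 0.3133]
ee_rot: [3.141, -0.001, 0.043]
wrist_force: [0.5, 0.7, 1.0]
width: 0.0938
```

```bash
python3 - <<'E'
from h import *
o=get_obs();print(o['time'],o['tool_pos'],o['ee_rot'],o['width'],o['wrist_force'])
c=get_calibration('wrist');im=snap('wrist','w4.png')
for u,v in [(0,0)]: pass
E
```

```text
9.9 [0.51905415 0.17590726 0.31331841] [ 3.14075673e+00 -1.19664789e-03  4.34327879e-02] 0.09379654072792443 [0.46329701 0.67532612 0.98317748]
```

View pics/w4.png

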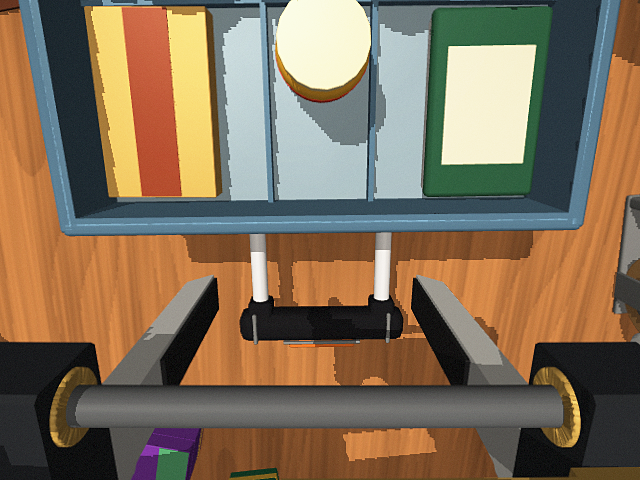

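>>> {"fn": "jog_arm", "kwargs": {
  "moves": [
    [0, 0, 0.022, -8, -40, 0, 94],
    [0, 0, 0.022, -8, -52, 0, 94],
    [0, 0, 0.022, -8, -54, 0, 94],
    [0, 0, 0.022, -8, -54, 0, 94],
    [0, 0, 0.022, -9, -54, 0, 94],
    [0, 0, 0.022, -9, -55, -10, 94],
    [0, 0, 0.025, -9, -55, -10, 94],
    [0, 0, 0, 0, 0, 0, 94],
    [0, 0, 0, 0, 0, 0, 94]
  ]
}}

```text
time: 11.08
tool_pos: [0.4604, -0.1838, 0.2927]
ee_rot: [-3.141, -0.001, 0.207]
wrist_force: [0.3, -0.6, 0.0]
width: 0.0939
```

```bash
python3 - <<'E'
from h import *
o=get_obs();print(o['time'],o['tool_pos'],o['ee_rot'],o['width'],o['wrist_force'])
c=get_calibration('wrist');im=snap('wrist','w5.png')
cv2.imwrite('pics/z7.png',cv2.resize(im[120:320,200:440,::-1],None,fx=3,fy=3,interpolation=cv2.INTER_CUBIC))
E
```

```text
11.075 [ 0.46043476 -0.18383785  0.29266684] [-3.14051747e+00 -5.02831433e-04  2.06823202e-01] 0.0938647307611489 [ 0.30311643 -0.64675709  0.01353783]
```

View pics/w5.png

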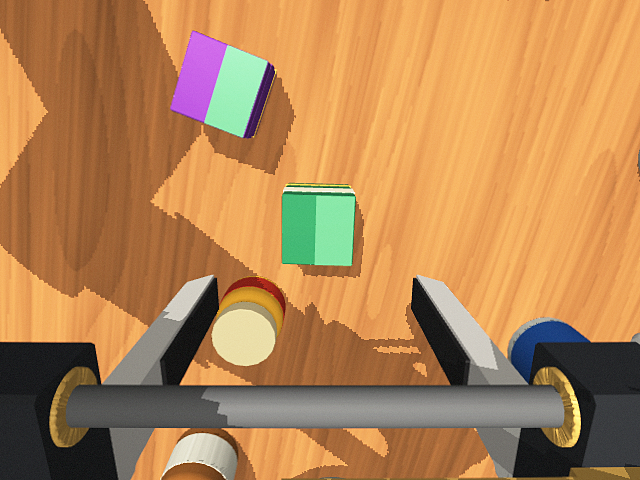

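View pics/z7.png

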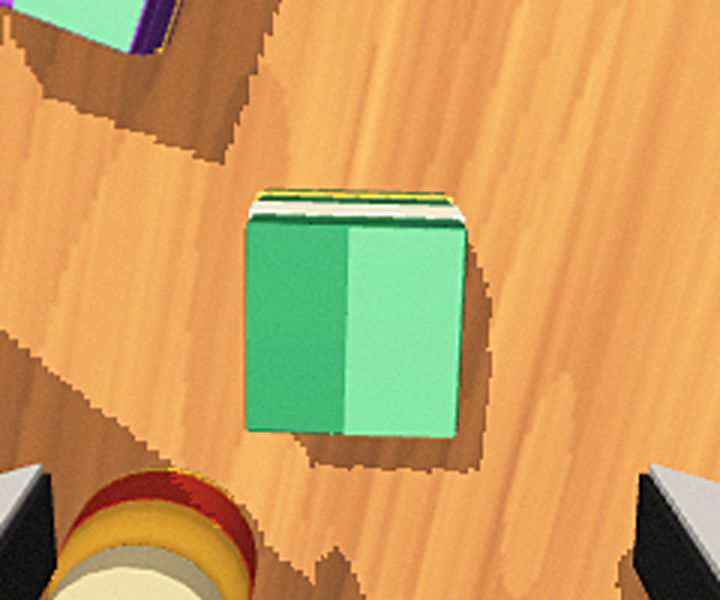

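```bash
python3 - <<'E'
from h import *
c=get_calibration('wrist')
q=np.array([at(c,200+a/3,120+b/3,.066) for a,b in [(246,220),(466,227),(456,438),(246,431)]])
print(q.round(4),q.mean(0)); e=[np.arctan2(*(q[j]-q[i])[[1,0]]) for i,j in [(0,1),(3,2)]];print(e, [np.linalg.norm(q[i]-q[(i+1)%4]) for i in range(4)])
for i,j in [(3,0),(2,1)]: d=q[j]-q[i];print(np.arctan2(-d[0],d[1]))
# grip from w4 : need old calibration -> later
E
```

```text
[[ 0.4301 -0.1611  0.066 ]
 [ 0.4861 -0.1511  0.066 ]
 [ 0.497  -0.208   0.066 ]
 [ 0.4408 -0.2178  0.066 ]] [ 0.46346776 -0.18449711  0.066     ]
[np.float64(0.17639156297945177), np.float64(0.17298746652398517)] [np.float64(0.056917546236736984), np.float64(0.057896850749041294), np.float64(0.05705503743548665), np.float64(0.057701070799599116)]
0.18668634946760296
0.18902074340352665
```

>>> {"fn": "jog_arm", "kwargs": {
  "moves": [
    [0, 0, -0.025, 3, -1, -35, 94],
    [0, 0, 0, 0, 0, -45, 94],
    [0, 0, 0, 0, 0, -45, 94],
    [0, 0, 0, 0, 0, -35, 94],
    [0, 0, 0, 0, 0, -18, 94],
    [0, 0, 0, 0, 0, 0, 94],
    [0, 0, 0, 0, 0, 0, 94]
  ]
}}

```text
time: 12.0
tool_pos: [0.464, -0.1852, 0.1161]
ee_rot: [3.14, -0.002, 0.183]
wrist_force: [-0.4, 0.3, -0.5]
width: 0.094
```

>>> {"fn": "jog_arm", "kwargs": {
  "moves": [
    [0, 0, 0, 0, 0, 0, 45],
    [0, 0, 0, 0, 0, 0, 45],
    [0, 0, 0, 0, 0, 0, 45],
    [0, 0, 0, 0, 0, 0, 45],
    [0, 0, 0, 0, 0, 0, 45]
  ]
}}

```text
time: 12.62
tool_pos: [0.463, -0.1859, 0.1149]
ee_rot: [3.141, -0.001, 0.181]
wrist_force: [1.1, 0.0, 0.8]
width: 0.0579
```

>>> {"fn": "jog_arm", "kwargs": {
  "moves": [
    [0, 0, 0, 0, 0, 30, 45],
    [0, 0, 0, 0, 0, 50, 45],
    [0, 0, 0, 0, 0, 55, 45],
    [0, 0, -0.016, 6, 40, 50, 45],
    [0, 0, -0.016, 8, 55, 10, 45],
    [0, 0, -0.016, 8, 58, 0, 45],
    [0, 0, -0.016, 8, 58, 0, 45],
    [0, 0, -0.016, 8, 58, 0, 45],
    [0, 0, -0.016, 8, 58, 0, 45],
    [0, 0, -0.016, 8, 50, 0, 45],
    [0, 0, -0.016, 5, 40, 0, 45],
    [0, 0, 0, 0, 0, 0, 45]
  ]
}}

```text
time: 14.12
tool_pos: [0.5212, 0.2324, 0.3067]
ee_rot: [3.141, 0.003, 0.057]
wrist_force: [0.1, 0.4, -1.1]
width: 0.0576
```

>>> {"fn": "jog_arm", "kwargs": {
  "moves": [
    [0, 0, 0, 0, 0, 0, 45],
    [0, 0, 0, 0, 0, 0, 45]
  ]
}}

```text
time: 14.38
tool_pos: [0.5217, 0.2288, 0.3082]
ee_rot: [3.141, 0.0, 0.051]
wrist_force: [-0.2, -0.4, -1.7]
width: 0.0578
```

```bash
python3 - <<'E'
from h import *
o=get_obs();print(o['time'],o['tool_pos'],o['ee_rot'],o['width'],o['wrist_force'])
c=get_calibration('wrist');im=snap('wrist','w6.png')
E
```

```text
14.375 [0.5216711  0.22882612 0.30820864] [3.14108397e+00 1.79348456e-04 5.13547421e-02] 0.057841387871453674 [-0.1928538  -0.42088299 -1.71534451]
```

View pics/w6.png

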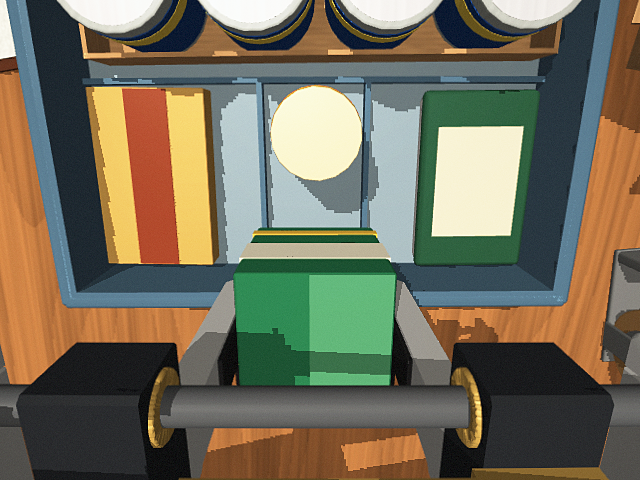

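```bash
python3 - <<'E'
from h import *
c=get_calibration('wrist'); q=at(c,316,133,.147); print(q)
d=q[:2]-[.5205,.267]; a=1.6245; print(d@[np.cos(a),np.sin(a)], d@[-np.sin(a),np.cos(a)])
for u in (263,366): print(at(c,u,200,.087))
E
```

```text
[0.51839811 0.30329787 0.147     ]
0.036358363883005 0.0001504718363240997
[0.48082131 0.25046073 0.087     ]
[0.55944206 0.25453944 0.087     ]
```

>>> {"fn": "jog_arm", "kwargs": {
  "moves": [
    [0, 0, 0, 0, 2, -30, 45],
    [0, 0, 0, 0, 0, -35, 45],
    [0, 0, 0, 0, 0, -25, 45],
    [0, 0, 0, 0, 0, -15, 45],
    [0, 0, 0, 0, 0, -7, 45],
    [0, 0, 0, 0, 0, 0, 45],
    [0, 0, 0, 0, 0, 0, 45]
  ]
}}

```text
time: 15.3
tool_pos: [0.5222, 0.2322, 0.1976]
ee_rot: [-3.141, -0.002, 0.053]
wrist_force: [0.6, -0.9, -1.4]
width: 0.0582
```

>>> {"fn": "jog_arm", "kwargs": {
  "moves": [
    [0, 0, 0, 0, -1, -4, 45],
    [0, 0, 0, 0, 0, -2, 45],
    [0, 0, 0, 0, 0, 0, 45],
    [0, 0, 0, 0, 0, 0, 45]
  ]
}}

```text
time: 15.8
tool_pos: [0.5216, 0.2311, 0.1903]
ee_rot: [3.142, -0.0, 0.053]
wrist_force: [0.8, 0.3, -1.6]
width: 0.0579
```

>>> {"fn": "jog_arm", "kwargs": {
  "moves": [
    [0, 0, 0, 0, 0, -2, 45],
    [0, 0, 0, 0, 0, 0, 45],
    [0, 0, 0, 0, 0, 0, 45]
  ]
}}

```text
time: 16.18
tool_pos: [0.5218, 0.2312, 0.1899]
ee_rot: [-3.141, -0.001, 0.053]
wrist_force: [-3.1, -1.0, 5.1]
width: 0.0581
```

>>> {"fn": "jog_arm", "kwargs": {
  "moves": [
    [0, 0, 0, 0, 0, 0, 75],
    [0, 0, 0, 0, 0, 0, 90],
    [0, 0, 0, 0, 0, 0, 90],
    [0, 0, 0, 0, 0, 25, 90],
    [0, 0, 0, 0, 0, 45, 90],
    [0, 0, 0, 0, -30, 45, 90],
    [0, 0, -0.17, 1, -40, 0, 90],
    [0, 0, -0.18, 1, -40, 0, 94],
    [0, 0, -0.18, 1, -40, 0, 94],
    [0, 0, 0, 0, 0, 0, 94]
  ]
}}

```text
time: 17.42
tool_pos: [0.5248, 0.0789, 0.3032]
ee_rot: [3.141, -0.0, -0.481]
wrist_force: [0.3, 1.4, -0.5]
width: 0.094
```

>>> {"fn": "jog_arm", "kwargs": {
  "moves": [
    [0, 0, -0.18, 1, 0, 0, 94],
    [0, 0, -0.18, 1, 0, 0, 94],
    [0, 0, -0.18, 1, 0, 0, 94],
    [0, 0, -0.18, 1, 0, 0, 94],
    [0, 0, -0.18, 1, 0, 0, 94],
    [0, 0, -0.14, 1, 0, 0, 94],
    [0, 0, 0, 0, 0, 0, 94]
  ]
}}

```text
time: 18.3
tool_pos: [0.5307, 0.0821, 0.3031]
ee_rot: [3.141, 0.001, -1.513]
wrist_force: [1.0, 0.4, 0.0]
width: 0.0939
```

```bash
python3 - <<'E'
from h import *
o=get_obs();print(o['time'],o['tool_pos'],o['ee_rot'],o['width'],o['wrist_force'])
c=get_calibration('wrist');im=snap('wrist','w7.png');snap('top','t7.png');snap('scene','s7.png')
i=cv2.imread('pics/t7.png')[170:350,170:350];j=cv2.imread('pics/s7.png')[180:320,330:470]
cv2.imwrite('pics/z8.png',np.hstack([cv2.resize(i,(400,400),interpolation=cv2.INTER_CUBIC),cv2.resize(j,(400,400),interpolation=cv2.INTER_CUBIC)]))
E
```

```text
18.3 [0.5306545  0.08214806 0.30306578] [ 3.14131003e+00  5.18300001e-04 -1.51274791e+00] 0.09389604380010888 [1.02390315e+00 4.02614638e-01 3.68208214e-04]
```

View pics/w7.png

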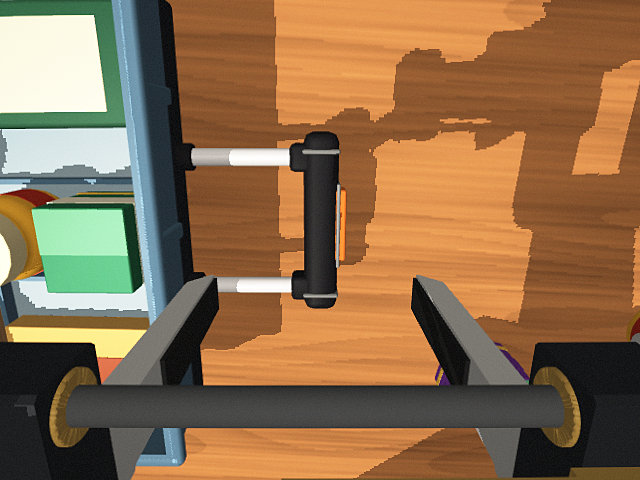

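View pics/z8.png

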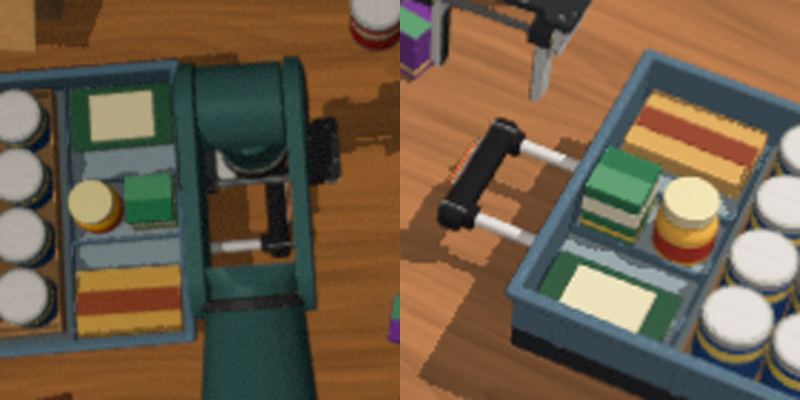

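```bash
python3 - <<'E'
from h import *
c=get_calibration('wrist')
R=np.array(c['R']);print('cam',-R.T@c['t'])
for n,u,v,z in [('mid',321.5,220,.071),('left',304.5,220,.071),('right',338,220,.071),('left58',304.5,220,.058),('right58',338,220,.058),('top',320,132,.062),('bot',320,307,.062),('btop',345,187,.06),('bbot',344,263,.06)]: print(n,at(c,u,v,z))
E
```

```text
cam [0.608802   0.08677148 0.38373394]
mid [0.53528084 0.07712357 0.071     ]
left [0.53449519 0.09074485 0.071     ]
right [0.53604403 0.06390268 0.071     ]
left58 [0.53140634 0.09091001 0.058     ]
right58 [0.53301956 0.06295205 0.058     ]
top [0.60334018 0.08238069 0.062     ]
bot [0.45472584 0.07328103 0.062     ]
btop [0.56126955 0.05943402 0.06      ]
bbot [0.49606975 0.05519701 0.06      ]
```

>>> {"fn": "jog_arm", "kwargs": {
  "moves": [
    [0, 0, 0, -1, -7, -30, 94],
    [0, 0, 0, 0, -1, -45, 94],
    [0, 0, 0, 0, 0, -45, 94],
    [0, 0, 0, 0, 0, -30, 94],
    [0, 0, 0, 0, 0, -15, 94],
    [0, 0, 0, 0, 0, 0, 94],
    [0, 0, 0, 0, 0, 0, 94]
  ]
}}

```text
time: 19.32
tool_pos: [0.5307, 0.0732, 0.14]
ee_rot: [-3.138, -0.0, -1.517]
wrist_force: [0.8, -0.3, 1.6]
width: 0.0938
```

>>> {"fn": "jog_arm", "kwargs": {
  "moves": [
    [0, 0, 0, 0, 1, -3, 70],
    [0, 0, 0, 0, 0, 0, 40],
    [0, 0, 0, 0, 0, 0, 15],
    [0, 0, 0, 0, 0, 0, 15],
    [0, 0, 0, 0, 0, 0, 15],
    [0, 0, 0, 0, 0, 0, 15],
    [0, 0, 0, 0, 0, 0, 15]
  ]
}}

```text
time: 20.2
tool_pos: [0.5296, 0.0745, 0.1353]
ee_rot: [3.142, 0.001, -1.517]
wrist_force: [1.0, 1.9, 0.6]
width: 0.0293
```

```bash
python3 - <<'E'
from h import *
o=get_obs();print(o['time'],o['tool_pos'],o['ee_rot'],o['width'],o['wrist_force'])
im=snap('wrist','w8.png')
E
```

```text
20.2 [0.5296069  0.07448454 0.13525798] [ 3.14155829e+00  9.52333953e-04 -1.51687443e+00] 0.029323937551687364 [1.00332538 1.85713664 0.5664684 ]
```

View pics/w8.png

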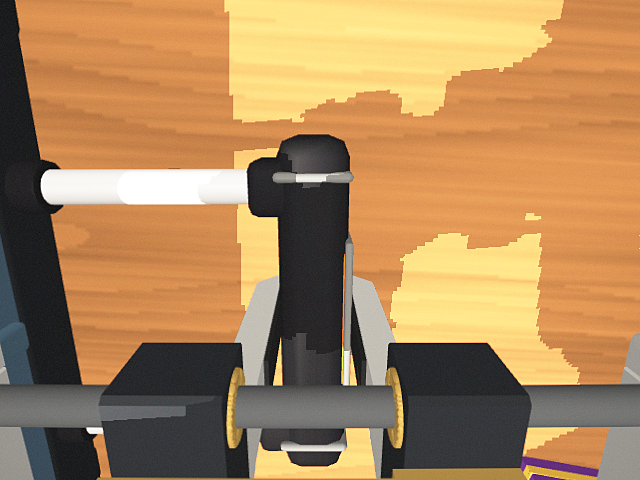

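>>> {"fn": "jog_arm", "kwargs": {
  "moves": [
    [0, 0, 0, 0.5, -10, 0, 15],
    [0, 0, 0, 1, -20, 0, 15],
    [0, 0, 0, 1, -20, 0, 15],
    [0, 0, 0, 1, -20, 0, 15],
    [0, 0, 0, 1, -20, 0, 15],
    [0, 0, 0, 1.2, -20, 0, 15],
    [0, 0, 0, 1.1, -20, 0, 15],
    [0, 0, 0, 1.1, -20, 0, 15],
    [0, 0, 0, 1.1, -20, 0, 15],
    [0, 0, 0, 1.1, -20, 0, 15],
    [0, 0, 0, 1.1, -20, 0, 15],
    [0, 0, 0, 0.5, -10, 0, 15]
  ]
}}

```text
time: 21.75
tool_pos: [0.5418, -0.1476, 0.1353]
ee_rot: [-3.14, -0.0, -1.518]
wrist_force: [5.3, 3.5, -2.2]
width: 0.029
```

>>> {"fn": "jog_arm", "kwargs": {
  "moves": [
    [0, 0, 0, 0.5, -8, 0, 15],
    [0, 0, 0, 0.3, -6, 0, 15],
    [0, 0, 0, 0.2, -3, 0, 15],
    [0, 0, 0, 0, 0, 0, 15],
    [0, 0, 0, 0, 0, 0, 15]
  ]
}}

```text
time: 22.38
tool_pos: [0.5427, -0.1628, 0.1353]
ee_rot: [-3.14, 0.002, -1.517]
wrist_force: [5.1, 4.2, -1.1]
width: 0.029
```

>>> {"fn": "jog_arm", "kwargs": {
  "moves": [
    [0, 0, 0, 0, -2, 0, 15],
    [0, 0, 0, 0, -2, 0, 15],
    [0, 0, 0, 0, 0, 0, 15],
    [0, 0, 0, 0, 0, 0, 15]
  ]
}}

```text
time: 22.88
tool_pos: [0.5428, -0.1634, 0.1352]
ee_rot: [-3.141, 0.009, -1.516]
wrist_force: [5.4, 14.6, 0.7]
width: 0.0292
```

>>> {"fn": "jog_arm", "kwargs": {
  "moves": [
    [0, 0, 0, 0, -2, 0, 15],
    [0, 0, 0, 0, 0, 0, 15],
    [0, 0, 0, 0, 0, 0, 15]
  ]
}}

```text
time: 23.25
tool_pos: [0.5428, -0.1637, 0.1351]
ee_rot: [-3.141, 0.013, -1.515]
wrist_force: [5.2, 19.7, 1.0]
width: 0.0291
```

```bash
python3 - <<'E'
from h import *
snap('wrist','w9.png');snap('top','t9.png');s=snap('scene','s9.png')
o=get_obs();print(o['time'],o['tool_pos'],o['ee_rot'],o['width'],o['wrist_force'])
i=cv2.imread('pics/t9.png')[170:350,190:370];j=cv2.imread('pics/s9.png')[150:330,280:460]
cv2.imwrite('pics/z9.png',np.hstack([cv2.resize(i,(400,400),interpolation=cv2.INTER_CUBIC),cv2.resize(j,(400,400),interpolation=cv2.INTER_CUBIC)]))
E
```

```text
23.4 [ 0.54275698 -0.16373742  0.13512891] [-3.14057639  0.0124994  -1.51510236] 0.029165967205344964 [ 4.40702419 19.42512702  1.19921792]
```

View pics/z9.png

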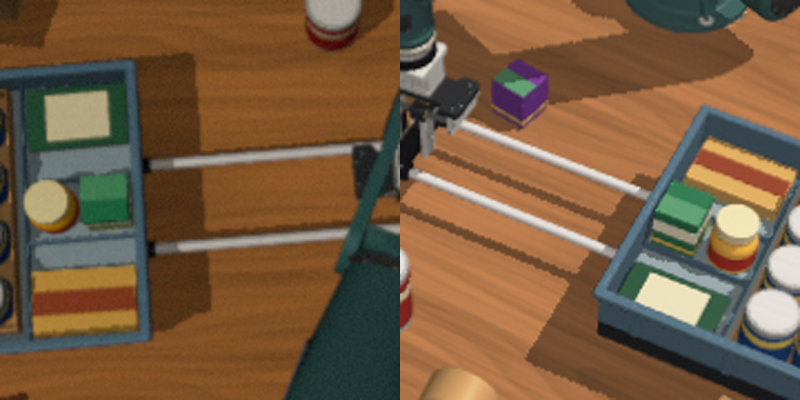

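View pics/w9.png

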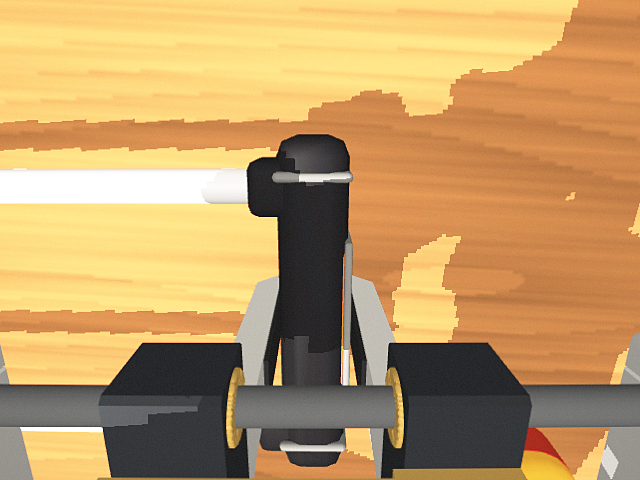

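View pics/s9.png

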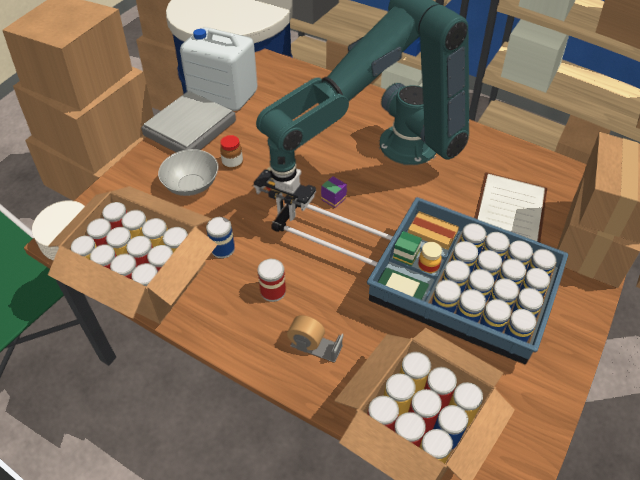

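```bash
python3 - <<'E'
from bench import *
print(close_job())
E
```

```text
the job is handed in; nothing more can be done
None
```

I packed the yellow jar (the farther of the two look-alikes) and the green carton in the middle bay and let go of both. I then squeezed the release button, drew the handle fully out, and handed the job in at about 23.4 s with the grip still held. `close_job` gives no verdict, so I can't confirm the pass itself.

- **Jar and carton:** the last top and scene pictures show both upright in the bay. By my measurement the jar stands about 36 mm from the bay centre along the row and under 1 mm off its centre line. I did not measure the carton again after letting go. I set it down about 35 mm on the handle side, pressing on the floor with 5 N at release.
- **Handle:** the grip moved about 238.6 mm from its pushed-in place and then met a solid end. The pull rose to about 19 N there with no more travel. The remaining 1–2 mm against the nominal 240 mm is within the latch play and the arm's position error.
- **Grip:** the finger opening stayed at 29 mm, so the button is fully pressed and the bar is held.
- **Everything else:** in the last scene picture the packed goods and the blue tin, red tin, oil jar and bowl looked unmoved.

One small disagreement: the tote rim measured about 349 mm across instead of 340. I took this to be a lip and located the bay from its partitions as well.

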